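# Set the gear play of a garment-conveyor drive

### The job

The garment-conveyor drive on the service table has too much free play between its two gears. Going by the play you feel when you gently rock the hand crank to and fro, slide the motor plate in until the crank's knob has about 6 mm of free play in all (4 to 9 mm is fine), then check that setting by rocking the crank slowly and lightly to and fro twice, each time until the teeth take up. Do not jam or knock the gears together, leave the crank slack in its play, and leave the other things where they are.

Things in the scene. Friction and masses are not known exactly. Their poses are not given: they have to be found in the camera images.
- drive_unit: The drive unit: grey base plate 250 x 345 x 12 mm, bolted down, carrying two gears in mesh side by side, a hand crank and a gearmotor on a sliding plate. Origin on the table under the large gear's axis; y points from the large gear to the pinion and motor plate, x away from the robot, z up.
- gear_top (a point): Centre of the top face of the large gear, on its upright axis, 113 mm above the table. White nylon, 102 mm across, 15 coarse teeth. The steel pinion beside it (72 mm, 10 teeth, same height) sits on a worm gearmotor that cannot be turned through its pinion, so large gear and crank move only by the play between the teeth. Nylon: wedged or driven hard the teeth split (limit 20 N).
- crank (a joint): Angle of the large gear and the hand crank fixed on it, rad, counter-clockwise from above positive; at 0 the arm points along the unit's -x. It turns freely (under 0.5 N at the knob) till a tooth takes up on either side, then resistance rises steeply (it gives about 0.5 mm at the knob at 3 N). The motor has stopped at any angle, so the middle of the play lies up to 0.045 rad either side of 0.
- knob (a point): Centre of the crank's upright black knob, 22 mm in diameter, 42 mm high, free to spin on its spindle, 110 mm from the gear axis, centre 155 mm above the table; the crank arm's top is 24 mm below the centre. It rocks along the unit's y. The teeth feel about 2.2 times the force on the knob: 2 to 5 N is right, rock slowly, 15 mm/s or less, as 9 N or a knock overloads them.
- plate_handle (a point): Centre of the upright black grip (22 mm in diameter, 50 mm high, 97 mm above the table, on a steel stud) at the outer end of the motor plate, a steel plate 92 x 190 mm sliding in rails along the unit's y. Moving it to -y brings the gears closer. Its clamp screws are nipped: it drags with about 9 N and stays where left.
- motor_plate (a joint): Travel of the motor plate, m, growing towards the large gear, from -0.003 to 0.016; 0.001 to 0.002 at first. 1 mm inwards takes about 1.3 mm off the total free play at the knob. The gearmotor is bolted to the plate through slots, up to 3 mm off its nominal place and differently each time, so this value does not tell the play: it must be felt at the crank.
- wrench: Bystander: steel spanner 180 mm long lying beside the unit; origin at its middle, underside.
- screwdriver: Bystander: screwdriver 200 mm long lying beside the unit; origin at its middle, underside.
- grease_tin: Bystander: closed round tin, 72 mm across, 55 mm high; origin under its centre.
- spare_pinion: Bystander: white nylon pinion, 72 mm across, 26 mm high, lying on the unit's base plate; origin under its centre.

How it is judged:
By the outcome, as a careful person would: the job done as asked, in the order asked, and still so for the second after the job is handed in, with the robot touching nothing.
It also fails if it takes over 61 s, if anything falls off the work surface, if the arm or the gripper's body presses on something with over 40 N, if the wrist force passes 120 N, or if a joint passes its speed limit or range.

### The arm

A 6-joint arm with a two-finger parallel gripper is mounted at the origin on the work surface. World frame = base frame: x ahead of the robot, y to its left, z up, the work surface at z = 0. Lengths are in m, angles in rad, forces in N, time in s.
With the tool pointing down it reaches from about 0.325 to 0.775 m from the base axis. Payload 9.3 kg.
Tool frame: the origin (TCP) lies midway between the tips of the shut fingers; the grasp point (between the pads) lies 19 mm behind it (hold_point_z is the distance from the TCP to the grasp point, in m); z points along the fingers, y is the line along which they close (so a half turn about z gives the same grasp; the last joint's range is limited). The gripper opens to 85 mm and grips with 20 to 120 N. Pads are 22 mm wide; open, the fingers measure 114 mm over their backs; the gripper's body (76 mm by 85 mm) begins 54 mm behind the grasp point. The pads swing forward as they close: fully open they stand 13 mm farther back than shut.
Start: joints at [-1.377, 0.259, 0.021, 1.334, 0, 1.418], TCP at [0.187, -0.517, 0.231] pointing down, gripper open.
Joint ranges: [-3.04, 3.04], [-0.91, 1.82], [-1.04, 1.36], [-1.92, 1.95], [-1.52, 1.45], [-3.14, 3.14]. Speed limits (rad/s): [2.22, 2.22, 2.79, 3.14, 3.14, 3.14].

### API

Orientations are given as a rotation vector (axis times angle).
In Python, from plant import * gives the robot as it stands. The module is installed in compiled form; this text tells all that it offers.
- The arm moves only by the tool step_arm, never from a script. Its argument "plan" is a list of rows, each a list of 2 entries, a list of its own where there are three numbers: the shift along the tool's x, y, z in units of 6 cm (1.0 is 6 cm), then the turn about the tool's z in units of 90 degrees (1.0 is 90 degrees). In form: [[[dx, dy, dz], turn], ...]. A call has 1 to 5 rows; each row shifts and turns the commanded pose from where the row before left it, along the tool's axes as they then stand; what a row does not reach is not made up. A row lasts 1/8 s, in which the tool goes at most 62.5 mm and 10.7 degrees, less where a joint would pass 70% of its speed; a pose out of reach is approached as far as the arm can. A call with a number of a shift or a turn outside -1 to 1 is refused whole. A call with a gripper value outside its range is refused whole. "gripper" is the closure, from 0 (fully open) to 1 (shut), set as the call begins (left out, the last holds). The fingers move at their own pace and stop on an object; "force" is the grip in N (left out, the last holds). Time passes only in rows, so rows that do not move let the fingers close. It gives the time, the measured TCP pose, the force, the opening and the grip force at its end, in the units of the state.
- read_state(): the state, without advancing time (a new reading comes with each control period).
- capture(name): name is "scene" or "top" or "wrist"; returns a dict with "pixels" (400x640x3 uint8, blue, green, red), "camera_matrix" (3x3 intrinsics, pixels), "T" (4x4, takes a point from camera to world coordinates); the wrist camera has in their place "hand_eye" (4x4, takes a point from camera to tool coordinates, whose origin is the TCP and whose axes are the flange's). Camera axes: x right, y down, z forward; pixel columns grow to the right and rows downward; lengths in m; the calibration is good to about 2 mm. A picture is of the moment at which its call begins: read the wrist's pose just before it. There is no depth.
- finish_job(): hands the job in; it is judged then, once.
Trained networks look in a picture, given as the dict that the camera call returned (one of the last four; its "shot" number tells which), for a name from the list of things; names that differ only in an ending like _2 or _b are one class to them, and where a whole thing is asked for, a point or a joint stands for the part that bears it (a point fixed in the world has none). Each returns a list of dicts, best first, with "confidence" (0 to 1); they miss things now and then, are a little off and sometimes report something else, mostly with a low value. They report only what shows in the picture. A call takes as long as a camera call.
- silhouettes(picture, target): "region" (400x640 bool, what is visible of it) and "centre" ([column, row] in pixels, amid what is visible of it).
The state is a dict: "time": time; "joints": joint angles; "qvel": joint speeds; "effort": joint torques, N m; "tool_pos": TCP position; "tcp_rot": TCP orientation; "contact_force": force on the tool from outside, world axes, zero at the start; "torque": the same for the moment, N m; "opening": finger opening in m; "gripper_force": force on a finger pad.
Only numpy, scipy, OpenCV 4.12 (cv2) and the standard library are available. Lean on these libraries where they do the work, as an engineer would, in place of code of your own. Each camera call takes 0.05 s, during which the arm holds its last target. There are 200 camera calls.

## Working session

There is one attempt and no reset: what is moved stays moved. The work goes in short steps, Python scripts to look and compute and a tool call to move; the robot and the scene stay as the last step left them, time stands still between calls to the robot, and variables do not carry over. Pictures are saved under pics/ and viewed, at most 10 in all, crops included, and the job is handed in when it is done.

Besides the shell and the picture viewer there is one more tool, called after "Request:" as a command line: name --argument value ..., lists and objects as JSON in quotes. step_arm: Moves the arm, as the interface text tells. Shifts and turns lie within -1 to 1; 1 stands for 6 cm of shift or 90 degrees of turn. Its arguments: {"type":"object","properties":{"plan":{"type":"array"},"gripper":{"type":"number"},"force":{"type":"number"}},"required":["plan"]}

```bash
mkdir -p pics; cat > h.py <<'E'
from plant import *
import numpy as np, cv2
from scipy.spatial.transform import Rotation as R
def ray(pic,uv,T):
    K=pic["camera_matrix"]; d=T[:3,:3]@np.linalg.inv(K)@np.array([uv[0],uv[1],1.]); return T[:3,3],d
def atz(pic,uv,z,T=None):
    o,d=ray(pic,uv,pic["T"] if T is None else T); return o+d*(z-o[2])/d[2]
def wT(pic,s):
    T=np.eye(4);T[:3,:3]=R.from_rotvec(s["tcp_rot"]).as_matrix();T[:3,3]=s["tool_pos"];return T@pic["hand_eye"]
E
python3 - <<'E'
from h import *
np.set_printoptions(precision=4,suppress=True)
s=read_state(); print(s)
print(R.from_rotvec(s["tcp_rot"]).as_matrix())
for c in ("top","scene"):
    p=capture(c); cv2.imwrite(f"pics/{c}.png",p["pixels"])
    print(c,p["T"],p["camera_matrix"])
    for n,z in (("knob",.155),("plate_handle",.097),("gear_top",.113),("drive_unit",.012),("grease_tin",.055),("spare_pinion",.03)):
        for r in silhouettes(p,n)[:2]: print(n,round(r["confidence"],2),r["centre"],r["region"].sum(),atz(p,r["centre"],z))
E
```

```text
{'time': 0.0, 'joints': array([-1.3766,  0.2592,  0.0207,  1.3337,  0.    ,  1.4182]), 'qvel': array([-0.0006, -0.0008,  0.0008,  0.001 , -0.0012, -0.0004]), 'effort': array([  0.0006, -55.5634,  34.4532,   0.0135,  -0.0003,  -0.    ]), 'tool_pos': array([ 0.1869, -0.517 ,  0.2306]), 'tcp_rot': array([-3.0931, -0.5418, -0.    ]), 'contact_force': array([-0.3736, -0.1968,  0.1719]), 'torque': array([0.0162, 0.0203, 0.0024]), 'gripper_force': 0.0, 'opening': 0.08539406161947123}
[[ 0.9405  0.3399 -0.0002]
 [ 0.3399 -0.9405  0.0014]
 [ 0.0002 -0.0014 -1.    ]]
top [[-0.0279 -0.9954  0.0914  0.5049]
 [-0.9993  0.0301  0.0229 -0.0261]
 [-0.0256 -0.0907 -0.9955  0.9974]
 [ 0.      0.      0.      1.    ]] [[444.6371   0.     324.6579]
 [  0.     444.6371 205.2771]
 [  0.       0.       1.    ]]
knob 0.56 [320.9, 211.7] 2127 [0.5702 0.0008 0.155 ]
plate_handle 0.65 [277.7, 196.2] 5223 [0.6091 0.0901 0.097 ]
plate_handle 0.63 [404.8, 182.1] 543 [ 0.63   -0.1697  0.097 ]
gear_top 0.8 [290.6, 194.9] 16477 [0.6091 0.062  0.113 ]
drive_unit 0.6 [293.4, 190.8] 16862 [0.63   0.0656 0.012 ]
grease_tin 0.91 [393.9, 249.8] 877 [ 0.4931 -0.1473  0.055 ]
grease_tin 0.47 [276.1, 197.1] 5228 [0.6121 0.0989 0.055 ]
spare_pinion 0.67 [352.1, 164.9] 663 [ 0.6811 -0.0667  0.03  ]
scene [[-0.7844  0.4515 -0.4253  1.0297]
 [ 0.6203  0.5659 -0.5432  0.5037]
 [-0.0046 -0.6898 -0.724   0.8163]
 [ 0.      0.      0.      1.    ]] [[456.9041   0.     311.2175]
 [  0.     456.9041 197.9525]
 [  0.       0.       1.    ]]
knob 0.91 [334.1, 193.9] 1823 [0.5982 0.0274 0.155 ]
plate_handle 0.85 [354.4, 258.3] 6106 [0.6418 0.1422 0.097 ]
gear_top 0.64 [335.5, 265.6] 16251 [0.6892 0.1407 0.113 ]
drive_unit 0.62 [336.3, 264.0] 16538 [0.6362 0.0865 0.012 ]
grease_tin 0.78 [317.4, 168.3] 739 [ 0.5083 -0.1369  0.055 ]
spare_pinion 0.65 [278.1, 226.2] 496 [ 0.6803 -0.0639  0.03  ]
```

```bash
python3 -c "
import cv2
a=cv2.imread('pics/top.png')[100:320,170:460];cv2.imwrite('pics/topc.png',cv2.resize(a,None,fx=2.7,fy=2.7,interpolation=cv2.INTER_CUBIC))"
```

```text
(no output)
```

View pics/topc.png

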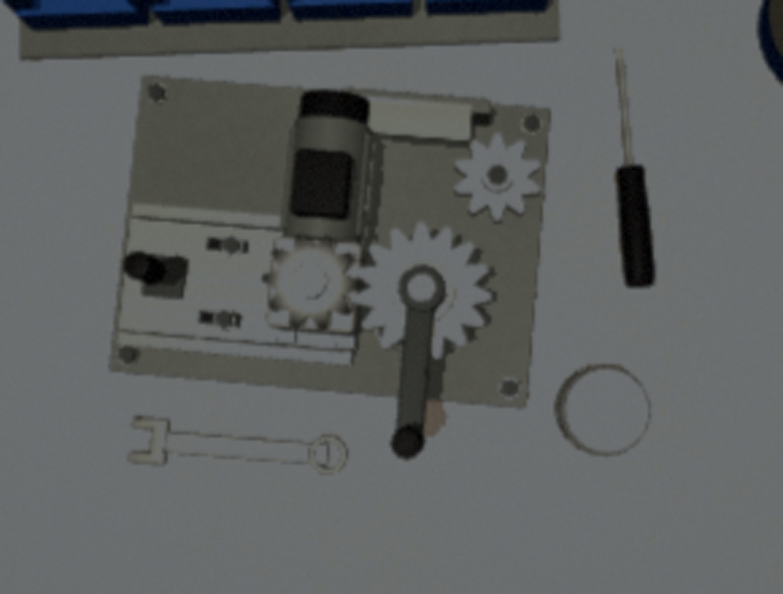

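View pics/scene.png

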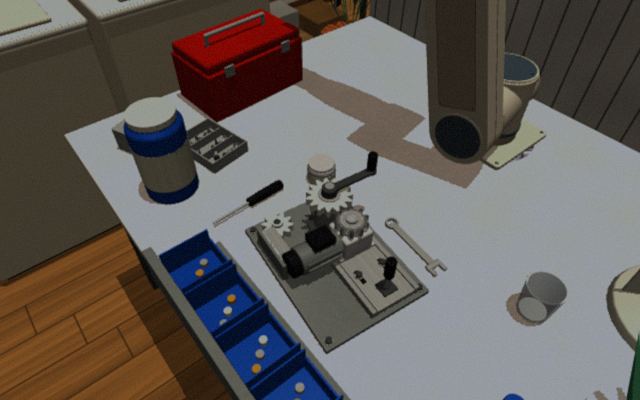

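The top view (crop at 2.7x from [170,100]) shows the knob top at crop (407,441), the hub at (423,287) and the handle top at about (137,265). The scene view shows the knob at (372,160) and the handle grip at (390,268). The spanner lies along the near side of the unit.

```bash
python3 - <<'E'
from h import *
np.set_printoptions(precision=4,suppress=True)
p=capture("top");q=capture("scene")
f=lambda u,v:(170+u/2.7,100+v/2.7)
print("knob",atz(p,f(407,441),.172),atz(q,(372,160),.155))
print("hub",atz(p,f(423,287),.135))
print("handle",atz(p,f(137,265),.118),atz(q,(390,268),.097))
c=[atz(p,f(*x),.012)[:2] for x in((143,76),(550,108),(526,407),(110,371))]
print(c,sum(c)/4)
for a,b in((0,1),(3,2)): d=c[b]-c[a];print(np.linalg.norm(d),np.degrees(np.arctan2(-d[1],-d[0])))
for a,b in((3,0),(2,1)): d=c[b]-c[a];print(np.linalg.norm(d),np.degrees(np.arctan2(d[1],d[0])))
E
```

```text
knob [0.4735 0.0031 0.172 ] [0.4677 0.0005 0.155 ]
hub [ 0.582  -0.0101  0.135 ]
handle [0.6062 0.2017 0.118 ] [0.6042 0.201  0.097 ]
[array([0.7785, 0.223 ]), array([ 0.7394, -0.1179]), array([ 0.4923, -0.089 ]), array([0.5312, 0.2522])] [0.6354 0.0671]
0.3431350832953676 83.46067228778325
0.3433357292137551 83.48406117437285
0.24899257186250873 -6.713012297004449
0.2488518907542423 -6.666920096979466
```

Request:
step_arm --plan '[[[0.739,-0.653,0],0],[[0.739,-0.653,0],0],[[0.739,-0.653,0],0],[[0.739,-0.653,0],0],[[0.739,-0.653,0],0]]'

```text
time: 1.42
tool_pos: [0.3294, -0.256, 0.2315]
tcp_rot: [3.094, 0.541, 0.001]
contact_force: [0.6, -0.7, -0.2]
opening: 0.0854
gripper_force: 0.0
```

Request:
step_arm --plan '[[[0.739,-0.653,0],0],[[0.739,-0.653,0],0],[[0.739,-0.653,0],0],[[0.739,-0.653,0],0],[[0.3,-0.3,0],0]]'

```text
time: 2.05
tool_pos: [0.4541, -0.0244, 0.2313]
tcp_rot: [-3.094, -0.546, -0.001]
contact_force: [0.3, -0.4, -0.2]
opening: 0.0853
gripper_force: 0.0
```

Request:
step_arm --plan '[[[0,0,0],-0.117],[[0,0,0],-0.117],[[0,0,0],-0.117],[[0,0,0],-0.117],[[0,0,0],-0.117]]'

```text
time: 2.68
tool_pos: [0.4532, -0.0269, 0.2313]
tcp_rot: [2.527, 1.866, 0.0]
contact_force: [0.4, 0.8, -0.3]
opening: 0.0852
gripper_force: 0.0
```

Request:
step_arm --plan '[[[0,0,0],-0.117],[[0,0,0],0]]'

```text
time: 2.92
tool_pos: [0.4532, -0.027, 0.2313]
tcp_rot: [2.353, 2.081, 0.0]
contact_force: [-0.5, 0.2, 0.3]
opening: 0.0855
gripper_force: 0.0
```

```bash
cat >> h.py <<'E'
def go(t):
    s=read_state();M=R.from_rotvec(s["tcp_rot"]).as_matrix()
    print("tool x ang",np.degrees(np.arctan2(M[1,0],M[0,0])),"units",(M.T@(np.array(t)-s["tool_pos"]))/.06)
E
python3 - <<'E'
from h import *
np.set_printoptions(precision=4,suppress=True)
s=read_state();p=capture("wrist");T=wT(p,s);print(T,p["camera_matrix"])
cv2.imwrite("pics/w1.png",p["pixels"])
for r in silhouettes(p,"knob")[:2]: print(r["confidence"],r["centre"],r["region"].sum(),atz(p,r["centre"],.16,T))
go((.4720,.0025,.141))
for P in ((.472,.0025,.176),(.472,.0025,.134)):
    c=np.linalg.inv(T)@np.array([*P,1]);u=p["camera_matrix"]@c[:3];print(u[:2]/u[2])
E
```

```text
[[ 0.9925 -0.1163 -0.0374  0.4638]
 [-0.1222 -0.9437 -0.3076  0.0515]
 [ 0.0004  0.3098 -0.9508  0.3744]
 [ 0.      0.      0.      1.    ]] [[330.5872   0.     321.8409]
 [  0.     330.5872 198.5099]
 [  0.       0.       1.    ]]
0.95 [464.3, 150.5] 14641 [0.5514 0.0035 0.16  ]
tool x ang 82.80438206117135 units [0.5259 0.2491 1.5054]
[344.705  172.2371]
[340.9268 158.8678]
```

View pics/w1.png

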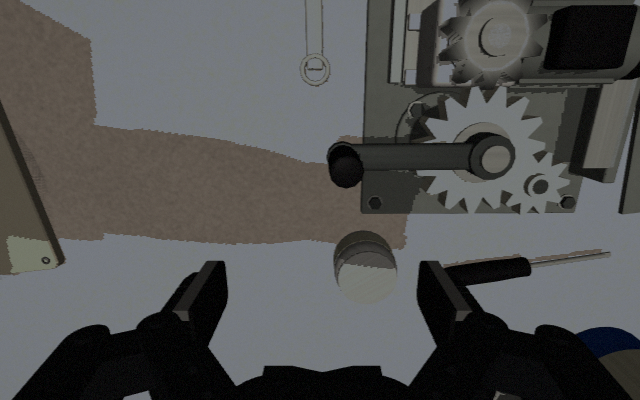

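The wrist view shows the knob top at (346,171), and I predicted (345,172). The position is confirmed, so I'm moving over it and down.

Request:
step_arm --plan '[[[0.526,0.255,0],-0.007],[[0,0,0.5],0],[[0,0,0.5],0],[[0,0,0.5],0],[[0,0,0],0]]'

```text
time: 3.65
tool_pos: [0.471, 0.0027, 0.1398]
tcp_rot: [-2.341, -2.09, 0.004]
contact_force: [-0.0, 0.1, 0.3]
opening: 0.0853
gripper_force: 0.0
```

Request:
step_arm --plan '[[[0,0,0],0],[[0,0,0],0],[[0,0,0],0]]' --gripper 0.6 --force 20

```text
time: 4.03
tool_pos: [0.4726, 0.0024, 0.1421]
tcp_rot: [2.34, 2.094, 0.001]
contact_force: [-0.9, -0.5, -0.2]
opening: 0.0346
gripper_force: 0.0
```

Request:
step_arm --plan '[[[0,0,0],0],[[0,0,0],0],[[0,0,0],0]]' --gripper 0.8 --force 20

```text
time: 4.4
tool_pos: [0.4721, 0.0025, 0.1419]
tcp_rot: [2.34, 2.095, 0.0]
contact_force: [-1.7, 0.7, 5.1]
opening: 0.0213
gripper_force: 21.2
```

Request:
step_arm --plan '[[[0.009,0,0],0],[[0.009,0,0],0],[[0,0,0],0]]'

```text
time: 4.78
tool_pos: [0.4722, 0.0036, 0.1418]
tcp_rot: [2.34, 2.095, 0.0]
contact_force: [-2.5, -0.0, 4.8]
opening: 0.0217
gripper_force: 21.2
```

Request:
step_arm --plan '[[[0.009,0,0],0],[[0.009,0,0],0]]'

```text
time: 5.03
tool_pos: [0.4723, 0.0047, 0.1418]
tcp_rot: [2.34, 2.095, 0.0]
contact_force: [-2.1, 0.1, 5.1]
opening: 0.0213
gripper_force: 21.1
```

```bash
cat > f.py <<'E'
from h import *
s=read_state();u=np.array([.115,.9933,0]);print("y %.2f mm  Fy %.2f"%(1000*s["tool_pos"]@u,s["contact_force"]@u),s["time"])
E
python3 f.py
```

```text
y 58.94 mm  Fy -0.12 5.025
```

Request:
step_arm --plan '[[[0.009,0,0],0],[[0.009,0,0],0]]'

```text
time: 5.28
tool_pos: [0.4725, 0.0057, 0.1418]
tcp_rot: [2.34, 2.095, 0.0]
contact_force: [-2.2, -0.5, 4.7]
opening: 0.0215
gripper_force: 21.1
```

Request:
step_arm --plan '[[[0.008,0,0],0],[[0.008,0,0],0]]'

```text
time: 5.52
tool_pos: [0.4727, 0.0067, 0.1419]
tcp_rot: [2.34, 2.095, 0.0]
contact_force: [-1.8, 0.2, 5.7]
opening: 0.0214
gripper_force: 21.1
```

Request:
step_arm --plan '[[[0.008,0,0],0],[[0.008,0,0],0]]'

```text
time: 5.78
tool_pos: [0.4728, 0.0076, 0.1418]
tcp_rot: [2.34, 2.095, 0.001]
contact_force: [-2.0, -0.1, 6.1]
opening: 0.0216
gripper_force: 21.1
```

Request:
step_arm --plan '[[[0.008,0,0],0],[[0.008,0,0],0]]'

```text
time: 6.02
tool_pos: [0.473, 0.0086, 0.1419]
tcp_rot: [2.34, 2.095, 0.001]
contact_force: [-1.0, 0.4, 4.6]
opening: 0.0214
gripper_force: 21.1
```

Request:
step_arm --plan '[[[0.008,0,0],0],[[0.008,0,0],0]]'

```text
time: 6.28
tool_pos: [0.4731, 0.0095, 0.1418]
tcp_rot: [2.34, 2.095, 0.001]
contact_force: [-1.3, -0.9, 5.2]
opening: 0.0213
gripper_force: 21.1
```

Request:
step_arm --plan '[[[0.008,0,0],0],[[0.008,0,0],0]]'

```text
time: 6.52
tool_pos: [0.4733, 0.0105, 0.1418]
tcp_rot: [2.34, 2.095, 0.001]
contact_force: [-1.4, -0.6, 5.8]
opening: 0.0212
gripper_force: 21.1
```

Request:
step_arm --plan '[[[0.008,0,0],0],[[0.008,0,0],0]]'

```text
time: 6.78
tool_pos: [0.4734, 0.0113, 0.1419]
tcp_rot: [2.34, 2.095, 0.001]
contact_force: [-1.5, -1.6, 4.7]
opening: 0.0214
gripper_force: 21.1
```

Request:
step_arm --plan '[[[0.006,0,0],0],[[0,0,0],0]]'

```text
time: 7.02
tool_pos: [0.4735, 0.0115, 0.1418]
tcp_rot: [2.34, 2.095, 0.0]
contact_force: [-0.9, -2.3, 5.4]
opening: 0.0215
gripper_force: 21.1
```

Request:
step_arm --plan '[[[-0.02,0,0],0],[[-0.024,0,0],0],[[-0.024,0,0],0],[[-0.024,0,0],0],[[-0.024,0,0],0]]'

```text
time: 7.65
tool_pos: [0.4724, 0.005, 0.1418]
tcp_rot: [2.34, 2.095, 0.001]
contact_force: [-1.8, 0.8, 6.7]
opening: 0.0213
gripper_force: 21.2
```

Request:
step_arm --plan '[[[-0.018,0,0],0],[[-0.018,0,0],0],[[0,0,0],0]]'

```text
time: 8.02
tool_pos: [0.4721, 0.0027, 0.1418]
tcp_rot: [2.34, 2.095, 0.0]
contact_force: [-3.2, 0.1, 6.5]
opening: 0.0212
gripper_force: 21.2
```

Request:
step_arm --plan '[[[-0.008,0,0],0],[[-0.008,0,0],0]]'

```text
time: 8.28
tool_pos: [0.4721, 0.0019, 0.1418]
tcp_rot: [2.34, 2.095, 0.0]
contact_force: [-2.9, 0.7, 6.5]
opening: 0.0216
gripper_force: 21.2
```

Request:
step_arm --plan '[[[-0.008,0,0],0],[[-0.008,0,0],0]]'

```text
time: 8.52
tool_pos: [0.4719, 0.0009, 0.1418]
tcp_rot: [2.34, 2.095, 0.0]
contact_force: [-2.3, 1.0, 6.1]
opening: 0.0216
gripper_force: 21.2
```

Request:
step_arm --plan '[[[-0.006,0,0],0],[[-0.006,0,0],0]]'

```text
time: 8.78
tool_pos: [0.4719, 0.0002, 0.1418]
tcp_rot: [2.34, 2.095, 0.0]
contact_force: [-3.0, 1.1, 5.7]
opening: 0.0213
gripper_force: 21.2
```

Request:
step_arm --plan '[[[-0.007,0,0],0],[[-0.007,0,0],0]]'

```text
time: 9.02
tool_pos: [0.4718, -0.0006, 0.1418]
tcp_rot: [2.34, 2.095, 0.001]
contact_force: [-2.4, 0.5, 6.9]
opening: 0.0211
gripper_force: 21.2
```

Request:
step_arm --plan '[[[-0.008,0,0],0],[[-0.008,0,0],0]]'

```text
time: 9.28
tool_pos: [0.4717, -0.0016, 0.1419]
tcp_rot: [2.34, 2.095, 0.001]
contact_force: [-1.8, 1.0, 5.9]
opening: 0.0217
gripper_force: 21.2
```

Request:
step_arm --plan '[[[-0.008,0,0],0],[[-0.008,0,0],0]]'

```text
time: 9.52
tool_pos: [0.4717, -0.0024, 0.1418]
tcp_rot: [2.34, 2.096, 0.001]
contact_force: [-2.1, 2.4, 6.2]
opening: 0.0213
gripper_force: 21.2
```

Request:
step_arm --plan '[[[-0.006,0,0],0],[[0,0,0],0]]'

```text
time: 9.78
tool_pos: [0.4717, -0.0026, 0.1419]
tcp_rot: [-2.34, -2.096, -0.002]
contact_force: [-1.3, 3.2, 7.2]
opening: 0.0215
gripper_force: 21.2
```

Request:
step_arm --plan '[[[0.02,0,0],0],[[0.024,0,0],0],[[0.024,0,0],0],[[0.024,0,0],0],[[0.024,0,0],0]]'

```text
time: 10.4
tool_pos: [0.4723, 0.004, 0.1418]
tcp_rot: [2.34, 2.095, 0.0]
contact_force: [-2.4, 0.6, 6.2]
opening: 0.0216
gripper_force: 21.2
```

Request:
step_arm --plan '[[[0,0,0],0],[[0,0,0],0]]'

```text
time: 10.65
tool_pos: [0.4723, 0.004, 0.1418]
tcp_rot: [2.34, 2.095, 0.0]
contact_force: [-2.3, 0.2, 6.8]
opening: 0.0213
gripper_force: 21.2
```

Request:
step_arm --plan '[[[0,0,0],0],[[0,0,0],0],[[0,0,0],0]]' --gripper 0.5

```text
time: 11.02
tool_pos: [0.4724, 0.004, 0.1412]
tcp_rot: [-2.34, -2.095, 0.0]
contact_force: [0.4, -0.6, 0.0]
opening: 0.0425
gripper_force: 0.0
```

Request:
step_arm --plan '[[[0,0,-0.4],0],[[0,0,-0.6],0],[[0,0,-0.3],0]]'

```text
time: 11.4
tool_pos: [0.4728, 0.0039, 0.2209]
tcp_rot: [2.34, 2.095, 0.002]
contact_force: [0.1, 1.0, 0.1]
opening: 0.0427
gripper_force: 0.0
```

Request:
step_arm --plan '[[[0.703,0.364,0],0],[[0.703,0.364,0],0],[[0.703,0.364,0],0],[[0.6,0.364,0],0],[[0.1,0.1,0],0]]' --gripper 0.2

```text
time: 12.02
tool_pos: [0.5846, 0.1631, 0.2183]
tcp_rot: [-2.338, -2.098, 0.001]
contact_force: [0.2, -0.7, -0.1]
opening: 0.0681
gripper_force: 0.0
```

```bash
python3 - <<'E'
from h import *
np.set_printoptions(precision=4,suppress=True)
s=read_state();print(s["tool_pos"],s["opening"]);p=capture("wrist");T=wT(p,s)
cv2.imwrite("pics/w2.png",p["pixels"])
go((.605,.2015,.080))
for P in ((.605,.2015,.122),(.605,.2015,.072),(.4722,.0045,.176)):
    c=np.linalg.inv(T)@np.array([*P,1]);u=p["camera_matrix"]@c[:3];print(u[:2]/u[2])
np.save("T2.npy",T)
E
```

```text
[0.5846 0.1631 0.2183] 0.06813521240757993
tool x ang 83.77627967436366 units [0.6833 0.2703 2.3046]
[342.9282 147.0596]
[339.4776 137.7385]
[197.1424 432.3881]
```

View pics/w2.png

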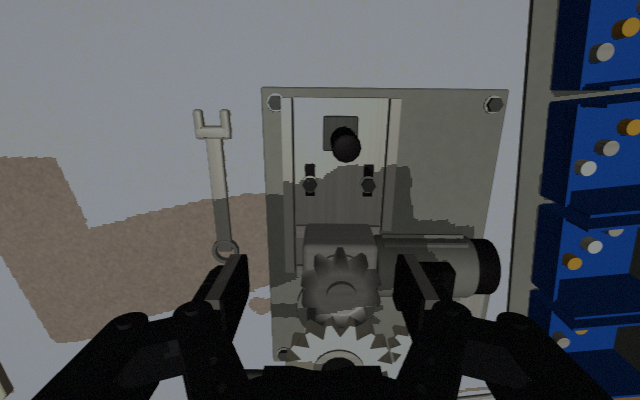

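The handle top is at (346,147), and I predicted (343,147). That's about 1–2 mm off in tool y, so I'm descending with a small correction.

Request:
step_arm --plan '[[[0.683,0.285,0],0],[[0,0,0.7],0],[[0,0,0.7],0],[[0,0,0.7],0],[[0,0,0.2],0]]'

```text
time: 12.7
tool_pos: [0.6035, 0.1988, 0.0792]
tcp_rot: [-2.34, -2.093, 0.006]
contact_force: [-1.5, 0.3, 0.3]
opening: 0.0682
gripper_force: 0.0
```

Request:
step_arm --plan '[[[0,0,0],0],[[0,0,0],0],[[0,0,0],0],[[0,0,0],0]]' --gripper 0.68 --force 40

```text
time: 13.2
tool_pos: [0.6055, 0.2002, 0.0822]
tcp_rot: [2.34, 2.095, 0.002]
contact_force: [-0.5, 0.5, -0.1]
opening: 0.0273
gripper_force: 0.0
```

Request:
step_arm --plan '[[[0,0,0],0],[[0,0,0],0],[[0,0,0],0]]' --gripper 0.85

```text
time: 13.58
tool_pos: [0.6062, 0.2001, 0.0821]
tcp_rot: [2.34, 2.094, 0.003]
contact_force: [4.6, -0.8, 5.3]
opening: 0.0212
gripper_force: 39.7
```

Request:
step_arm --plan '[[[-0.018,0,0],0],[[-0.018,0,0],0],[[-0.018,0,0],0],[[-0.018,0,0],0],[[-0.018,0,0],0]]'

```text
time: 14.2
tool_pos: [0.6058, 0.1965, 0.0821]
tcp_rot: [-2.339, -2.097, -0.007]
contact_force: [5.6, 9.0, 4.7]
opening: 0.021
gripper_force: 39.7
```

Request:
step_arm --plan '[[[0,0,0],0],[[0,0,0],0]]'

```text
time: 14.45
tool_pos: [0.6058, 0.1963, 0.0822]
tcp_rot: [-2.339, -2.097, -0.007]
contact_force: [5.4, 7.9, 4.7]
opening: 0.0212
gripper_force: 39.7
```

Request:
step_arm --plan '[[[-0.01,0,0],0],[[-0.01,0,0],0],[[-0.007,0,0],0],[[0,0,0],0]]'

```text
time: 14.95
tool_pos: [0.6056, 0.1948, 0.0822]
tcp_rot: [-2.339, -2.097, -0.007]
contact_force: [5.5, 8.6, 3.7]
opening: 0.0211
gripper_force: 39.7
```

Request:
step_arm --plan '[[[0.012,0,0],0],[[0.012,0,0],0],[[0,0,0],0]]'

```text
time: 15.32
tool_pos: [0.6056, 0.1948, 0.0822]
tcp_rot: [2.339, 2.095, 0.004]
contact_force: [3.5, 0.7, 5.4]
opening: 0.021
gripper_force: 39.9
```

Request:
step_arm --plan '[[[0,0,0],0],[[0,0,0],0],[[0,0,0],0]]' --gripper 0.5

```text
time: 15.7
tool_pos: [0.6042, 0.1945, 0.0809]
tcp_rot: [-2.34, -2.095, 0.001]
contact_force: [-0.5, -0.5, -0.3]
opening: 0.0424
gripper_force: 0.0
```

Request:
step_arm --plan '[[[0,0,-0.5],0],[[0,0,-0.8],0],[[0,0,-0.8],0],[[0,0,-0.2],0]]'

```text
time: 16.2
tool_pos: [0.6054, 0.1947, 0.2226]
tcp_rot: [2.339, 2.094, 0.006]
contact_force: [-0.2, 0.1, -0.9]
opening: 0.0426
gripper_force: 0.0
```

Request:
step_arm --plan '[[[-0.75,-0.4,0],0],[[-0.8,-0.43,0],0],[[-0.8,-0.43,0],0],[[-0.75,-0.4,0],0],[[-0.2,-0.12,0],0]]'

```text
time: 16.82
tool_pos: [0.4748, 0.0079, 0.2189]
tcp_rot: [-2.342, -2.092, 0.001]
contact_force: [-0.8, -0.2, -0.2]
opening: 0.0428
gripper_force: 0.0
```

```bash
python3 - <<'E'
from h import *
np.set_printoptions(precision=4,suppress=True)
print(read_state()["tool_pos"])
go((.4722,.0041,.142))
E
```

```text
[0.4748 0.0079 0.2189]
tool x ang 83.54961029144042 units [-0.0678 -0.0351  1.2813]
```

Request:
step_arm --plan '[[[-0.068,-0.02,0],0],[[0,0,0],0],[[0,0,0],0]]'

```text
time: 17.2
tool_pos: [0.4755, 0.0063, 0.2189]
tcp_rot: [-2.339, -2.097, 0.0]
contact_force: [0.5, -0.3, 0.9]
opening: 0.0426
gripper_force: 0.0
```

```bash
python3 - <<'E'
from h import *
np.set_printoptions(precision=4,suppress=True)
print(read_state()["tool_pos"])
go((.4722,.0041,.142))
E
```

```text
[0.4755 0.0063 0.2189]
tool x ang 83.74358988836643 units [-0.042  -0.0508  1.2824]
```

Request:
step_arm --plan '[[[-0.042,-0.053,0],0],[[0,0,0.5],0],[[0,0,0.5],0],[[0,0,0.28],0],[[0,0,0],0]]'

```text
time: 17.82
tool_pos: [0.4709, 0.0037, 0.1415]
tcp_rot: [-2.339, -2.095, 0.002]
contact_force: [-0.2, -0.3, 0.5]
opening: 0.0428
gripper_force: 0.0
```

Request:
step_arm --plan '[[[0,0,0],0],[[0,0,0],0],[[0,0,0],0],[[0,0,0],0]]' --gripper 0.8 --force 20

```text
time: 18.32
tool_pos: [0.4721, 0.0033, 0.1433]
tcp_rot: [2.339, 2.095, 0.002]
contact_force: [0.1, 0.1, 5.8]
opening: 0.0213
gripper_force: 22.4
```

Request:
step_arm --plan '[[[0.012,0,0],0],[[0.012,0,0],0],[[0.009,0,0],0],[[0,0,0],0]]'

```text
time: 18.82
tool_pos: [0.4724, 0.0052, 0.1433]
tcp_rot: [2.34, 2.094, 0.002]
contact_force: [-0.1, -0.2, 5.6]
opening: 0.0216
gripper_force: 22.5
```

Request:
step_arm --plan '[[[0.008,0,0],0],[[0.008,0,0],0]]'

```text
time: 19.08
tool_pos: [0.4725, 0.0061, 0.1433]
tcp_rot: [2.339, 2.094, 0.002]
contact_force: [1.1, -0.1, 6.1]
opening: 0.0213
gripper_force: 22.5
```

Request:
step_arm --plan '[[[0.007,0,0],0],[[0.007,0,0],0]]'

```text
time: 19.32
tool_pos: [0.4726, 0.007, 0.1433]
tcp_rot: [2.339, 2.094, 0.002]
contact_force: [1.1, -0.1, 5.2]
opening: 0.0216
gripper_force: 22.5
```

Request:
step_arm --plan '[[[0.007,0,0],0],[[0.007,0,0],0]]'

```text
time: 19.58
tool_pos: [0.4727, 0.0076, 0.1433]
tcp_rot: [2.339, 2.094, 0.001]
contact_force: [0.4, -2.5, 5.6]
opening: 0.0213
gripper_force: 22.5
```

Request:
step_arm --plan '[[[0.004,0,0],0],[[0,0,0],0]]'

```text
time: 19.82
tool_pos: [0.4727, 0.0077, 0.1433]
tcp_rot: [2.339, 2.094, 0.001]
contact_force: [1.0, -2.3, 5.7]
opening: 0.0213
gripper_force: 22.5
```

Request:
step_arm --plan '[[[-0.014,0,0],0],[[-0.018,0,0],0],[[-0.018,0,0],0],[[-0.015,0,0],0],[[-0.007,0,0],0]]'

```text
time: 20.45
tool_pos: [0.4722, 0.0038, 0.1433]
tcp_rot: [2.34, 2.095, 0.002]
contact_force: [0.3, -0.2, 5.8]
opening: 0.0211
gripper_force: 22.5
```

Request:
step_arm --plan '[[[-0.008,0,0],0],[[-0.008,0,0],0]]'

```text
time: 20.7
tool_pos: [0.4721, 0.0028, 0.1433]
tcp_rot: [2.34, 2.095, 0.002]
contact_force: [0.4, 0.1, 5.7]
opening: 0.0214
gripper_force: 22.5
```

Request:
step_arm --plan '[[[-0.008,0,0],0],[[-0.008,0,0],0]]'

```text
time: 20.95
tool_pos: [0.472, 0.0019, 0.1433]
tcp_rot: [2.34, 2.095, 0.002]
contact_force: [0.9, 0.5, 6.6]
opening: 0.0212
gripper_force: 22.5
```

Request:
step_arm --plan '[[[-0.007,0,0],0],[[-0.007,0,0],0]]'

```text
time: 21.2
tool_pos: [0.4719, 0.0011, 0.1433]
tcp_rot: [2.34, 2.095, 0.002]
contact_force: [0.7, 1.0, 6.6]
opening: 0.0216
gripper_force: 22.5
```

Request:
step_arm --plan '[[[-0.006,0,0],0],[[-0.004,0,0],0]]'

```text
time: 21.45
tool_pos: [0.4718, 0.0007, 0.1433]
tcp_rot: [2.34, 2.095, 0.003]
contact_force: [0.4, 1.9, 6.6]
opening: 0.0212
gripper_force: 22.5
```

Request:
step_arm --plan '[[[-0.006,0,0],0],[[0,0,0],0]]'

```text
time: 21.7
tool_pos: [0.4718, 0.0005, 0.1433]
tcp_rot: [2.34, 2.095, 0.003]
contact_force: [0.6, 2.8, 5.4]
opening: 0.0214
gripper_force: 22.5
```

Play is about 6.3 mm, which is within range. Next I'll do two clean confirming rocks.

Request:
step_arm --plan '[[[0.014,0,0],0],[[0.02,0,0],0],[[0.02,0,0],0],[[0.02,0,0],0],[[0.02,0,0],0]]'

```text
time: 22.32
tool_pos: [0.4724, 0.0057, 0.1433]
tcp_rot: [2.339, 2.094, 0.002]
contact_force: [1.5, 0.2, 5.8]
opening: 0.021
gripper_force: 22.5
```

Request:
step_arm --plan '[[[0.013,0,0],0],[[0.01,0,0],0],[[0.01,0,0],0],[[0.01,0,0],0],[[0,0,0],0]]'

```text
time: 22.95
tool_pos: [0.4727, 0.0078, 0.1433]
tcp_rot: [2.339, 2.094, 0.001]
contact_force: [0.3, -2.9, 5.1]
opening: 0.0214
gripper_force: 22.5
```

Back to the minus side (same command, -8.2 mm), then repeat.

Request:
step_arm --plan '[[[-0.014,0,0],0],[[-0.02,0,0],0],[[-0.02,0,0],0],[[-0.02,0,0],0],[[-0.02,0,0],0]]'

```text
time: 23.58
tool_pos: [0.472, 0.0027, 0.1433]
tcp_rot: [2.34, 2.095, 0.002]
contact_force: [-0.0, 0.3, 6.3]
opening: 0.0214
gripper_force: 22.5
```

Request:
step_arm --plan '[[[-0.013,0,0],0],[[-0.01,0,0],0],[[-0.01,0,0],0],[[-0.01,0,0],0],[[0,0,0],0]]'

```text
time: 24.2
tool_pos: [0.4718, 0.0005, 0.1433]
tcp_rot: [2.34, 2.095, 0.003]
contact_force: [1.2, 2.6, 6.9]
opening: 0.0216
gripper_force: 22.5
```

Request:
step_arm --plan '[[[0.014,0,0],0],[[0.02,0,0],0],[[0.02,0,0],0],[[0.02,0,0],0],[[0.02,0,0],0]]'

```text
time: 24.82
tool_pos: [0.4725, 0.0057, 0.1433]
tcp_rot: [2.339, 2.094, 0.002]
contact_force: [0.3, -0.3, 5.3]
opening: 0.0215
gripper_force: 22.5
```

Request:
step_arm --plan '[[[0.013,0,0],0],[[0.01,0,0],0],[[0.01,0,0],0],[[0.01,0,0],0],[[0,0,0],0]]'

```text
time: 25.45
tool_pos: [0.4727, 0.0078, 0.1433]
tcp_rot: [2.339, 2.094, 0.001]
contact_force: [0.8, -2.9, 5.3]
opening: 0.0212
gripper_force: 22.5
```

Request:
step_arm --plan '[[[-0.014,0,0],0],[[-0.02,0,0],0],[[-0.02,0,0],0],[[-0.02,0,0],0],[[-0.02,0,0],0]]'

```text
time: 26.08
tool_pos: [0.4721, 0.0026, 0.1433]
tcp_rot: [2.339, 2.095, 0.002]
contact_force: [0.2, 0.8, 6.2]
opening: 0.0214
gripper_force: 22.5
```

Request:
step_arm --plan '[[[-0.013,0,0],0],[[-0.01,0,0],0],[[-0.01,0,0],0],[[-0.01,0,0],0],[[0,0,0],0]]'

```text
time: 26.7
tool_pos: [0.4718, 0.0005, 0.1433]
tcp_rot: [2.34, 2.095, 0.003]
contact_force: [0.4, 3.0, 6.1]
opening: 0.0211
gripper_force: 22.5
```

Repeatable: play is about 6.3 mm. I'll go to mid-play (y≈4.1), let go and rise.

Request:
step_arm --plan '[[[0.012,0,0],0],[[0.018,0,0],0],[[0.018,0,0],0],[[0.015,0,0],0],[[0.005,0,0],0]]'

```text
time: 27.32
tool_pos: [0.4722, 0.0041, 0.1433]
tcp_rot: [2.339, 2.095, 0.002]
contact_force: [0.4, -1.1, 5.8]
opening: 0.0214
gripper_force: 22.5
```

Request:
step_arm --plan '[[[0,0,0],0],[[0,0,0],0]]'

```text
time: 27.58
tool_pos: [0.4723, 0.0042, 0.1433]
tcp_rot: [2.339, 2.095, 0.002]
contact_force: [-0.0, -0.3, 6.5]
opening: 0.0213
gripper_force: 22.5
```

Request:
step_arm --plan '[[[0,0,0],0],[[0,0,0],0],[[0,0,0],0]]' --gripper 0.5

```text
time: 27.95
tool_pos: [0.4715, 0.0043, 0.1423]
tcp_rot: [-2.34, -2.095, 0.0]
contact_force: [-0.1, -0.1, -0.7]
opening: 0.043
gripper_force: 0.0
```

Request:
step_arm --plan '[[[0,0,-0.4],0],[[0,0,-0.6],0],[[0,0,-0.6],0],[[0,0,-0.3],0],[[0,0,0],0]]'

```text
time: 28.58
tool_pos: [0.4722, 0.0042, 0.2573]
tcp_rot: [2.339, 2.095, 0.002]
contact_force: [0.6, -0.8, -0.2]
opening: 0.0428
gripper_force: 0.0
```

```bash
python3 - <<'E'
from h import *
s=read_state();p=capture("wrist");print(s["tool_pos"],s["contact_force"]);cv2.imwrite("pics/w3.png",p["pixels"])
E
```

```text
[0.47217154 0.00421151 0.25734689] [ 0.58394551 -0.77244492 -0.18371019]
```

View pics/w3.png

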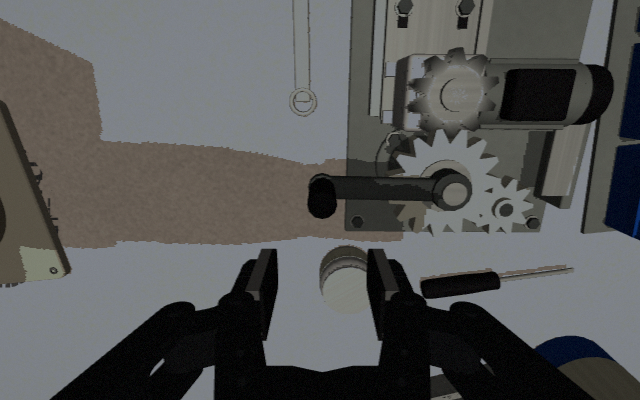

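The gripper is clear above the knob at (321,195). The gears are in closer mesh around (448,125), and the tin, screwdriver and spanner haven't moved.

```bash
python3 -c "
from plant import *
print(finish_job())"
```

```text
the job is handed in; nothing more can be done
None
```

The job is handed in: the motor plate was slid in about 5.4 mm, cutting the knob's free play from about 13.3 mm to about 6.3 mm. Rocking the crank lightly to and fro confirmed the setting (3 N or less at the knob at each reading), and the crank was left slack mid-play with the gripper clear.

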